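# Free the opening spike from its twist-lock sheath and hang it up

### The job

The durian stall is about to open: take the steel opening spike by its orange T-handle, turn it counter-clockwise (seen from above) until you feel its hidden lock let go, somewhere within a quarter turn, and draw it straight up out of the red sheath without wrenching the lock. Then hang it upright on the green fork stand, its collar resting on the two steel arms with the shaft between them, and let go. Leave the fruit and the other things on the table where they are.

Things in the scene. Friction and masses are not known exactly. Their poses are not given: they have to be found in the camera images.
- spike_handle (a point): Centre of the spike's orange T-handle, a level bar 100 mm long (its x axis), 22 mm wide (y), 24 mm high (z). The spike is one rigid steel piece 164 mm long, 0.25 to 0.45 kg, z axis up along the shaft. Below the handle bar come a neck (16 mm diameter, 24 mm long), the round collar, and the shaft (16 mm diameter, 110 mm long)
- spike_collar (a point): Centre of the underside of the spike's collar, a steel disc of 74 mm diameter and 6 mm thickness; 42 mm below the handle's centre; axes as the spike's
- spike_tip (a point): Centre of the lower end of the shaft, 110 mm below the collar's underside; axes as the spike's. A brass cross key, 6 x 6 mm square and 36 mm long, parallel to the handle bar, passes through the shaft with its axis 94 mm above this point; at the start it is hidden under the lock ring
- sheath: Red upright sheath bolted to the table, origin on the table under its axis, z up. Square block 56 mm wide on a steel foot 100 x 100 mm, with a grey round housing of 68 mm diameter on top; 125 mm high in all. A round bore 17.5 mm wide guides the 16 mm shaft up to 88 mm height; above it, in the housing, is the lock ring
- sheath_mouth (a point): Centre of the mouth, 125 mm up; the collar rests here. The 10 mm thick lock ring in it has a slot 11 mm wide across: the key rises only there, handle bar parallel to it within 7 deg. The slot is hidden by the collar, at an unknown 15 to 85 deg counter-clockwise from the bar's start direction; elsewhere the spike turns freely but lifts just 3 mm
- fork: Green hanging stand bolted to the table, origin on the table under the middle of the seat. Base plate 150 x 110 mm, 12 mm thick; post 16 x 82 mm, whose front face is 50 mm from the origin towards +x; 150 mm high in all. Its x axis points from the open end of the fork to the post
- fork_seat (a point): Middle of the place where the collar should rest, level with the tops of the two arms, 150 mm above the table and above the stand's origin; axes as the stand's. The arms are level steel bars, each 18 mm wide and 10 mm thick, with a gap of 46 mm between them (wider than the 36 mm cross key); they reach from 30 mm in front of this point (-x, the open end) to the post
- durian_a: Whole durian, about 150 mm across and 170 mm high, origin at the centre of its underside
- durian_b: Whole durian, about 140 mm across and 150 mm high, origin at the centre of its underside
- half_durian: Half a durian lying open side up, about 140 mm across and 75 mm high, origin at the centre of its underside
- mallet: Wooden mallet lying on the table: its handle, 22 mm diameter, runs along its x axis from 160 mm behind the origin (-x) to the head, 48 mm diameter and 90 mm long along y, whose axis is 45 mm ahead (+x); origin on the table
- tape_roll: Roll of clear tape lying flat, 96 mm diameter, 45 mm high, origin at the centre of its underside
- basket: Red plastic basket of wooden sticks, 160 mm across, 180 mm high with the sticks, origin at the centre of its underside
- spike: The spike as a whole (see its handle): origin at the centre of the shaft's lower end, same axes
Not all that is in view belongs to the job. Leave any blue look-alike of the fork alone.

How it is judged:
On the way, in this order (a step that is already met when the one before it is completed fails the run):
1. the key has come through the lock ring: the spike has risen 25 mm, still upright in the sheath (z of spike_collar in the frame of sheath_mouth above 0.025 m and z of spike_tip in the frame of sheath_mouth below -0.03 m and horizontal distance between spike_collar and sheath_mouth below 0.008 m and angle between spike_tip's own z axis and vertical below 0.1 rad), for 0.02 s.
2. the spike's tip is clear above the sheath's mouth, the spike within 20 degrees of upright (z of spike_tip in the frame of sheath_mouth above 0 m and angle between spike_tip's own z axis and vertical below 0.35 rad), for 0.02 s.
At the end, for the whole second after the job is handed in: The spike hangs upright (within 0.1 rad) and at rest on the fork: the underside of its collar within 4 mm of the arms' tops, its axis within 10 mm of the middle of the gap and no nearer than 5 mm to the arms' open ends, released (z of spike_collar in the frame of fork_seat between -0.004 and 0.004 m and x of spike_collar in the frame of fork_seat between -0.025 and 0.045 m and y of spike_collar in the frame of fork_seat between -0.01 and 0.01 m and angle between spike_tip's own z axis and vertical below 0.1 rad and linear speed of spike below 0.02 m/s); the robot touches nothing.
It fails at once if a fruit, the mallet, the tape roll or the basket is moved more than 30 mm (distance of any of durian_a, durian_b, half_durian, mallet, tape_roll, basket from where it was at the start of the episode above 0.03 m).
It fails at once if the lock is wrenched: more than 70 N between spike and sheath (contact force between spike and sheath above 70 N).
It also fails if it takes over 54 s, if anything falls off the work surface, if the arm or the gripper's body presses on something with over 40 N, if the wrist force passes 120 N, or if a joint passes its speed limit or range.

### The arm

A 6-joint arm with a two-finger parallel gripper is mounted at the origin on the work surface. World frame = base frame: x ahead of the robot, y to its left, z up, the work surface at z = 0. Lengths are in m, angles in rad, forces in N, time in s.
With the tool pointing down it reaches from about 0.275 to 0.875 m from the base axis. Payload 12.5 kg.
Tool frame: the origin (TCP) lies at the very end of the fingers, on their centre line; the grasp point (between the pads) lies 19 mm behind it (robot.grip_depth is the distance from the TCP to the grasp point, in m); x points along the fingers, z is the direction in which the jaws open and shut, and the axes are right-handed (so a half turn about x gives the same grasp; the last joint's range is limited). The gripper opens to 85 mm and grips with 20 to 120 N. Pads are 22 mm wide; open, the fingers measure 114 mm over their backs; the gripper's body (76 mm by 85 mm) begins 54 mm behind the grasp point. The pads swing forward as they close: fully open they stand 13 mm farther back than shut.
Start: joints at [1.256, 0.351, 1.652, -0, 1.139, -0.085], TCP at [0.125, 0.536, 0.231] pointing down, gripper open.
Joint ranges: [-2.75, 2.75], [-0.79, 2.1], [0.01, 2.65], [-1.57, 4.71], [0.07, 3.14], [-2.87, 2.87]. Speed limits (rad/s): [2.22, 2.22, 2.79, 3.14, 3.14, 3.14].

### API

Orientations are given as a unit quaternion [w, x, y, z].
In Python, from plant import robot, optics, spotter gives the robot as it stands.
- The arm moves only by the shell command python3 -m pendant 'ROWS' [FORCE]. ROWS is text: rows parted by semicolons, each of 5 numbers parted by spaces: the shift along the tool's x, y, z in mm, then the turn about the tool's x in degrees, then the gripper command: -1 is fully open, 1 is shut, values between are in proportion. In form: x y z yaw gripper; .... A call has 1 to 8 rows; each row shifts and turns the pose as measured when the row begins, along the tool's axes as they then stand; what a row does not reach is not made up. A row lasts 1/12 s, in which the tool goes at most 41.7 mm and 7.16 degrees, less where a joint would pass 70% of its speed; a pose out of reach is approached as far as the arm can. A call is refused whole if a number of a shift passes 41.7 or a number of a turn 7.16, either way. A call with a gripper value outside its range is refused whole. The fingers move at their own pace and stop on an object; FORCE is the grip in N (left out, the last holds). Time passes only in rows, so rows that do not move let the fingers close. It gives the time, the measured TCP pose, the force and the opening at its end, in the units of the state.
- robot.read_state(): the state, without advancing time (a new reading comes with each control period).
- optics.capture(name): name is "side" or "top" or "wrist"; returns (picture, depth): 400x640x3 uint8, red, green, blue; 400x640 float32, m along the optical axis (not along the pixel's ray), 0 where there is no reading.
- optics.camera_params(name): a dict with "camera_matrix" (3x3 intrinsics, pixels), "rvec" (rotation vector, rad) and "tvec" (3), from world to camera coordinates, as OpenCV has them; the wrist camera has in their place "mount" (4x4, takes a point from camera to tool coordinates, whose origin is the TCP and whose axes are the tool frame's). Camera axes: x right, y down, z forward; pixel columns grow to the right and rows downward; lengths in m; the calibration is good to about 2 mm. A picture is of the moment at which its call begins: read the wrist's pose just before it. camera_params takes no time and is no camera call.
- robot.hand_in(): hands the job in, once; it reports no verdict.
Trained networks look in the newest picture that a camera, given by its name, has taken for a name from the list of things; names that differ only in an ending like _2 or _b are one class to them, and where a whole thing is asked for, a point or a joint stands for the part that bears it (a point fixed in the world has none). Each returns a list of dicts, best first, with "confidence" (0 to 1); they miss things now and then, are a little off and sometimes report something else, mostly with a low value. They report only what shows in the picture. A call takes as long as a camera call. They do not tell look-alikes from the thing itself.
- spotter.boxes_of(camera, query): "bbox" ([left, top, right, bottom] in pixels, round what is visible of it).
- spotter.pinpoint(camera, query): "pixel" ([column, row] in pixels: a listed point, or the origin of a listed thing).
The state is a dict: "time_s": time; "qpos": joint angles; "joint_vel": joint speeds; "joint_efforts": joint torques, N m; "tool_pos": TCP position; "eef_rot": TCP orientation; "force": force on the tool from outside, world axes, zero at the start; "torque": the same for the moment, N m; "grip_width": finger opening in m.
Only numpy, scipy, OpenCV 4.12 (cv2) and the standard library are available. Lean on these libraries where they do the work, as an engineer would, in place of code of your own. Each camera call takes 0.05 s, during which the arm holds its last target.

## Working session

There is one attempt and no reset: what is moved stays moved. The work goes in short steps, Python scripts to look and compute and a shell command to move; the robot and the scene stay as the last step left them, time stands still between calls to the robot, and variables do not carry over. Pictures are saved under pics/ and viewed, and the job is handed in when it is done.

```bash
mkdir -p pics; ls; cat > h.py <<'E'
import numpy as np, cv2
from plant import robot, optics, spotter
from scipy.spatial.transform import Rotation as R
def toolT():
    s=robot.read_state(); q=s['eef_rot']; T=np.eye(4)
    T[:3,:3]=R.from_quat([q[1],q[2],q[3],q[0]]).as_matrix(); T[:3,3]=s['tool_pos']; return T
def cam2world(name,T=None):
    p=optics.camera_params(name); K=np.array(p['camera_matrix'])
    if 'mount' in p: return K,(toolT() if T is None else T)@np.array(p['mount'])
    M=np.eye(4); M[:3,:3]=cv2.Rodrigues(np.array(p['rvec'],float))[0]; M[:3,3]=np.ravel(p['tvec']); return K,np.linalg.inv(M)
def cloud(name,d,T=None):
    K,C=cam2world(name,T); v,u=np.mgrid[:400,:640]
    P=np.stack([(u-K[0,2])/K[0,0]*d,(v-K[1,2])/K[1,1]*d,d],-1)@C[:3,:3].T+C[:3,3]
    P[d<=0]=np.nan; return P
def snap(name,tag):
    T=toolT(); im,d=optics.capture(name); cv2.imwrite(f'pics/{tag}.png',im[:,:,::-1]); 
    np.savez(f'{tag}.npz',im=im,d=d,T=T); return im,d,cloud(name,d,T)
E
python3 - <<'E'
from h import *
for n in ['top','side','wrist']:
    im,d,P=snap(n,n+'0')
    if n!='wrist':
        print(n,cam2world(n)[1].round(3))
        for q in ['spike_handle','sheath','sheath_mouth','fork','fork_seat','durian_a','half_durian','mallet','tape_roll','basket']:
            for r in spotter.pinpoint(n,q)[:3]:
                u,v=map(int,np.round(r['pixel'])); print(q,r['confidence'],(u,v),P[min(max(v,0),399),min(max(u,0),639)].round(3))
print(robot.read_state())
E
```

```text
pics
top [[-0.023 -0.989  0.144  0.41 ]
 [-1.     0.025  0.01  -0.013]
 [-0.013 -0.144 -0.989  1.218]
 [ 0.     0.     0.     1.   ]]
spike_handle 0.56 (390, 201) [ 0.559 -0.188  0.18 ]
sheath 0.61 (382, 215) [ 0.528 -0.174  0.109]
sheath 0.35 (409, 147) [ 0.759 -0.287  0.007]
sheath_mouth 0.86 (390, 205) [ 0.548 -0.187  0.179]
fork 0.88 (290, 230) [0.498 0.104 0.012]
fork 0.61 (373, 292) [ 0.314 -0.134  0.152]
fork_seat 0.77 (287, 230) [0.498 0.113 0.014]
durian_a 0.89 (183, 252) [0.433 0.387 0.155]
durian_a 0.63 (383, 212) [ 0.534 -0.174  0.136]
half_durian 0.68 (180, 184) [0.641 0.43  0.082]
half_durian 0.66 (287, 228) [0.504 0.113 0.016]
mallet 0.97 (320, 150) [0.752 0.003 0.027]
tape_roll 0.53 (319, 271) [ 0.368  0.015 -0.002]
tape_roll 0.46 (392, 201) [ 0.558 -0.193  0.181]
basket 0.77 (412, 150) [ 0.75  -0.297  0.005]
side [[ 0.945 -0.177  0.275  0.25 ]
 [-0.327 -0.499  0.803 -0.838]
 [-0.005 -0.848 -0.529  0.672]
 [ 0.     0.     0.     1.   ]]
spike_handle 0.64 (350, 222) [ 0.551 -0.206  0.175]
sheath 0.91 (348, 275) [ 0.544 -0.226  0.029]
sheath 0.52 (380, 220) [ 0.752 -0.0
[... 685 characters left out ...]
.204  0.13 ]
{'time_s': 1.15, 'qpos': array([ 1.25639404e+00,  3.50650005e-01,  1.65180501e+00, -1.64220439e-05,
        1.13907955e+00, -8.46143059e-02]), 'joint_vel': array([-1.14671942e-03, -7.33364141e-04, -3.90643347e-04,  1.03176867e-03,
        1.31495092e-03,  6.65707573e-05]), 'joint_efforts': array([-4.84110351e-04, -5.06015503e+01, -2.91650230e+01, -2.98676548e-05,
        5.90869713e-04,  9.39665881e-06]), 'tool_pos': array([0.12525757, 0.53553654, 0.23131505]), 'eef_rot': array([ 0.55404268, -0.43937772,  0.55400262,  0.43939165]), 'force': array([-1.09934208, -0.23866082, -0.53915659]), 'torque': array([ 0.01252447,  0.00513621, -0.00295317]), 'grip_width': 0.08570348487332417}
```

View pics/top0.png

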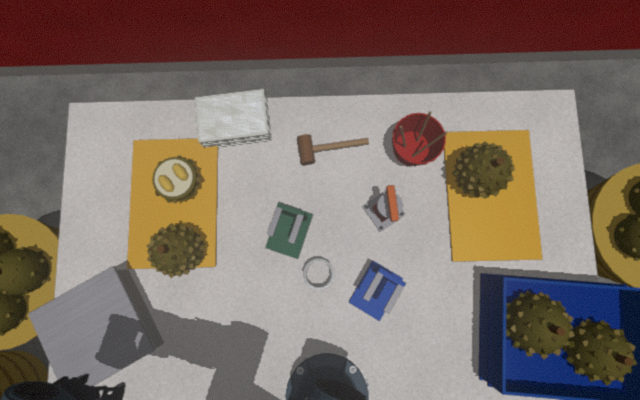

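View pics/side0.png

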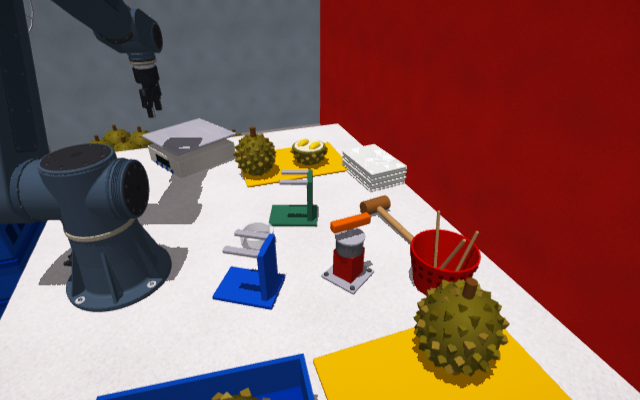

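The top picture shows the orange bar at about (393,203) on the sheath, the green fork at (290,230) and the blue look-alike at (377,290). Next I fit the poses by colour and depth.

```bash
python3 - <<'E'
from h import *
for n in ['top','side']:
    z=np.load(n+'0.npz'); im=z['im']; P=cloud(n,z['d']); h=cv2.cvtColor(im,cv2.COLOR_RGB2HSV)
    H,S,V=h[...,0],h[...,1],h[...,2]; 
    near=lambda x,y,r:np.hypot(P[...,0]-x,P[...,1]-y)<r
    m=(H<14)&(S>150)&(V>120)&near(.55,-.19,.09)&(P[...,2]>.15)
    Q=P[m]; c=Q[:,:2]; rect=cv2.minAreaRect(c[:,:].astype(np.float32)*1000)
    print(n,'handle',m.sum(),Q.mean(0).round(4),'zpct',np.percentile(Q[:,2],[5,50,95]).round(4),rect)
    t=Q[Q[:,2]>.172]; print(' top mean',t.mean(0).round(4),cv2.minAreaRect((t[:,:2]*1000).astype(np.float32)))
    m=near(.55,-.19,.1)&(P[...,2]>.118)&(P[...,2]<.14); print(' collar/mouth',m.sum(),P[m].mean(0).round(4),cv2.minEnclosingCircle((P[m][:,:2]*1000).astype(np.float32)))
    g=(H>55)&(H<95)&(S>80)&near(.5,.11,.15)
    b=g&(P[...,2]<.03); print(' base',b.sum(),cv2.minAreaRect((P[b][:,:2]*1000).astype(np.float32)))
    p=g&(P[...,2]>.1); print(' post',p.sum(),P[p].mean(0).round(4),cv2.minAreaRect((P[p][:,:2]*1000).astype(np.float32)))
    a=(~g)&near(.5,.11,.1)&(P[...,2]>.12)
    print(' arms',a.sum(),P[a].mean(0).round(4),cv2.minAreaRect((P[a][:,:2]*1000).astype(np.float32)))
    cr={'top':(slice(170,270),slice(250,420)),'side':(slice(150,300),slice(200,420))}[n]
    cv2.imwrite(f'pics/{n}0c.png',cv2.resize(im[cr][:,:,::-1],None,fx=3.6,fy=3.6,interpolation=cv2.INTER_CUBIC))
E
```

```text
top handle 193 [ 0.5538 -0.1939  0.1795] zpct [0.1768 0.1795 0.1823] ((554.4985961914062, -193.71798706054688), (92.6748275756836, 16.573518753051758), 5.239864826202393)
 top mean [ 0.5538 -0.1939  0.1795] ((554.4985961914062, -193.71798706054688), (92.67483520507812, 16.573509216308594), 5.239872932434082)
 collar/mouth 294 [ 0.5542 -0.1897  0.1311] ((554.7557373046875, -195.0861053466797), 36.76289749145508)
 base 0 ((0.0, 0.0), (0.0, 0.0), 0.0)
 post 0 [nan nan nan] ((0.0, 0.0), (0.0, 0.0), 0.0)
 arms 558 [0.5153 0.0999 0.1499] ((509.0661315917969, 102.71072387695312), (82.2378921508789, 95.1822738647461), 70.42298889160156)
side handle 453 [ 0.5542 -0.2021  0.1714] zpct [0.1586 0.1735 0.1791] ((556.1912231445312, -197.23809814453125), (99.08101654052734, 23.996318817138672), 5.9063005447387695)
 top mean [ 0.5554 -0.1996  0.1767] ((556.1893310546875, -197.71327209472656), (99.01455688476562, 22.589561462402344), 7.429015636444092)
 collar/mouth 424 [ 0.5541 -0.2064  0.1294] ((557.1353759765625, -196.8724822998047), 37.040470123291016)
 base 892 ((497.30511474609375, 103.95075988769531), (110.38536834716797, 146.20596313476562), 70.8410873413086)
 post 117 [0.5405 0.0653 0.1347] ((546.4150390625, 85.11003112792969), (78.34638214111328, 12.386539459228516), 71.3741226196289)
 arms 328 [0.5067 0.0976 0.147 ] ((511.1172790527344, 102.18588256835938), (87.17303466796875, 96.37745666503906), 70.15440368652344)<stdin>:13: RuntimeWarning: Mean of empty slice.
  ret = um.true_divide(
```

```bash
sleep 0
cat >> h.py <<'E'
def info(tx=None,ty=None,tz=None,barang=None):
    s=robot.read_state(); T=toolT(); ang=lambda v:np.degrees(np.arctan2(v[1],v[0]))
    print('t',round(s['time_s'],2),'pos',T[:3,3].round(4),'q',s['qpos'].round(3),'F',s['force'].round(1),'M',s['torque'].round(2),'w',round(s['grip_width'],4))
    print('xaxis',T[:3,0].round(4),'z ang',ang(T[:3,2]).round(2),'y ang',ang(T[:3,1]).round(2))
    if tx is not None:
        d=np.array([tx-T[0,3],ty-T[1,3],(tz if tz is not None else T[2,3])-T[2,3]])
        print('tool shift mm',(T[:3,:3].T@d*1000).round(1))
E
python3 -c "
from h import *
info(.555,-.195,.26)"
```

```text
t 1.15 pos [0.1253 0.5355 0.2313] q [ 1.256  0.351  1.652 -0.     1.139 -0.085] F [-1.1 -0.2 -0.5] M [ 0.01  0.01 -0.  ] w 0.0857
xaxis [ 0.e+00  1.e-04 -1.e+00] z ang 76.83 y ang 166.83
tool shift mm [ -28.7 -584.8 -613.5]
```

View pics/side0c.png

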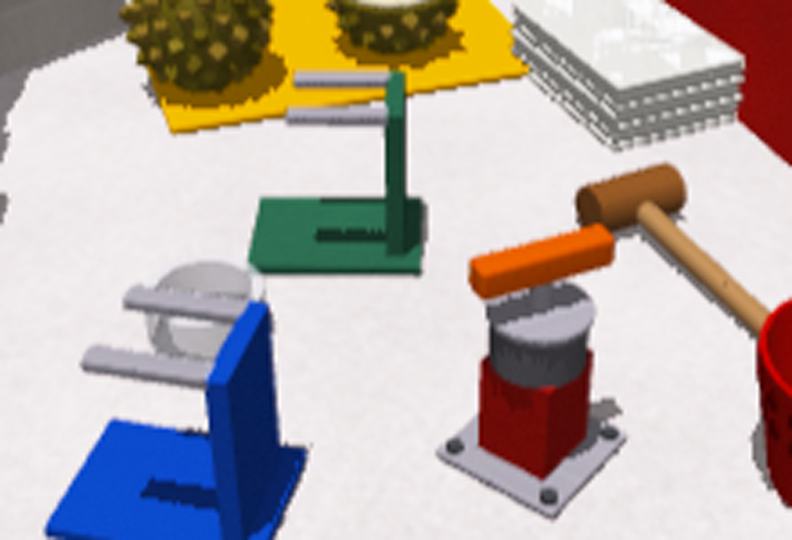

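View pics/top0c.png

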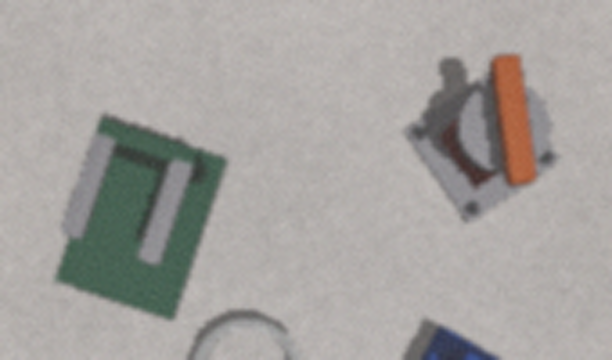

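```bash
python3 -m pendant '-10 -27 -28 0 -1; -10 -27 -28 0 -1; -10 -27 -28 0 -1; 0 -28 -29 0 -1; 0 -28 -29 0 -1; 0 -28 -29 0 -1; 0 -28 -29 0 -1; 0 -28 -29 0 -1' && python3 -m pendant '0 -28 -29 0 -1; 0 -28 -29 0 -1; 0 -28 -29 0 -1; 0 -28 -29 0 -1; 0 -28 -29 0 -1; 0 -28 -29 0 -1; 0 -28 -29 0 -1; 0 -28 -29 0 -1' ; python3 -c "
from h import *
info(.555,-.195,.26)"
```

```text
time_s: 1.82
tool_pos: [0.2904, 0.2568, 0.2618]
eef_rot: [0.553, -0.442, 0.551, 0.442]
force: [1.4, 1.6, -0.5]
grip_width: 0.0853
time_s: 2.48
tool_pos: [0.4608, -0.0302, 0.2644]
eef_rot: [0.555, -0.443, 0.549, 0.441]
force: [0.8, 1.1, -0.3]
grip_width: 0.0849
t 2.48 pos [ 0.4608 -0.0302  0.2644] q [-0.169  0.147  1.832  0.005  1.153 -1.522] F [ 0.8  1.1 -0.3] M [ 0.03 -0.05 -0.04] w 0.0849
xaxis [ 0.0093  0.0034 -1.    ] z ang 77.41 y ang 167.4
tool shift mm [   4.7 -127.8 -140.3]
```

```bash
python3 -m pendant '0 -26 -29 0 -1; 0 -26 -29 0 -1; 0 -26 -29 0 -1; 0 -25 -28 7 -1; 0 0 0 7.1 -1; 0 0 0 7.1 -1; 0 0 0 7.1 -1; 0 0 0 7.1 -1' && python3 -m pendant '0 0 0 7.1 -1; 0 0 0 7.1 -1; 0 0 0 7.1 -1; 0 0 0 7.1 -1; 0 0 0 7.1 -1; 0 0 0 7.1 -1; 0 0 0 7.1 -1; 0 0 0 7.1 -1' && python3 -m pendant '0 0 0 7.1 -1; 0 0 0 7.1 -1; 0 0 0 7.1 -1; 0 0 0 7.1 -1; 0 0 0 7.1 -1; 0 0 0 7.1 -1; 0 0 0 7.1 -1; 0 0 0 7.1 -1'; python3 -c "
from h import *
info(.555,-.195,.26)
snap('wrist','wrist1')"
```

```text
time_s: 3.15
tool_pos: [0.5412, -0.1822, 0.2631]
eef_rot: [0.665, -0.251, 0.658, 0.25]
force: [-0.0, 0.3, -0.0]
grip_width: 0.0853
time_s: 3.82
tool_pos: [0.5411, -0.1827, 0.2625]
eef_rot: [0.704, 0.099, 0.697, -0.096]
force: [-0.2, 0.3, 0.8]
grip_width: 0.0852
time_s: 4.48
tool_pos: [0.541, -0.1827, 0.2624]
eef_rot: [0.57, 0.424, 0.566, -0.418]
force: [0.3, -0.6, 0.6]
grip_width: 0.0854
t 4.48 pos [ 0.541  -0.1827  0.2624] q [-0.41   0.356  1.565  0.007  1.214  0.864] F [ 0.3 -0.6  0.6] M [0.01 0.01 0.13] w 0.0854
xaxis [ 0.0091  0.0029 -1.    ] z ang -73.11 y ang 16.89
tool shift mm [ 2.5  9.8 15.9]
```

View pics/wrist1.png

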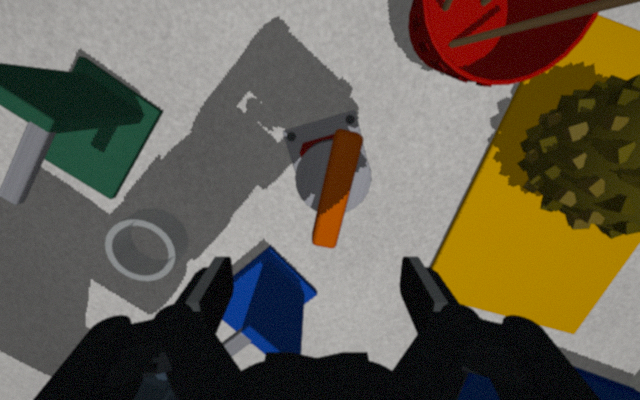

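The wrist view shows the bar at about (338,188) with the collar beneath it, in the shadow of the arm. I fit it from this view too.

```bash
cat >> h.py <<'E'
def handle(im,P):
    h=cv2.cvtColor(im,cv2.COLOR_RGB2HSV)
    m=(h[...,0]<16)&(h[...,1]>170)&(P[...,2]>.15)&(np.hypot(P[...,0]-.555,P[...,1]+.195)<.09)
    Q=P[m]; zt=np.median(Q[:,2]); t=Q[Q[:,2]>np.percentile(Q[:,2],90)-.006]
    r=cv2.minAreaRect((t[:,:2]*1000).astype(np.float32)); b=np.array(cv2.boxPoints(r)); e=[b[1]-b[0],b[2]-b[1]]; L=max(e,key=np.linalg.norm)
    print('handle n',m.sum(),'c',np.round(r[0],1),'size',np.round(r[1],1),'long ang',np.degrees(np.arctan2(L[1],L[0])).round(2)%180,'z',np.percentile(t[:,2],[10,50,90]).round(4))
E
python3 -c "
from h import *
z=np.load('wrist1.npz');P=cloud('wrist',z['d'],z['T']); im=z['im']
handle(im,P)
m=(P[...,2]>.122)&(P[...,2]<.137)&(np.hypot(P[...,0]-.555,P[...,1]+.195)<.05)
print(cv2.minEnclosingCircle((P[m][:,:2]*1000).astype(np.float32)),np.median(P[m][:,2]))
h=cv2.cvtColor(im,cv2.COLOR_RGB2HSV)
"
```

```text
handle n 3522 c [ 543.  -181.6] size [ 30.8 143.7] long ang 106.48 z [0.3278 0.3414 0.351 ]
((554.5225219726562, -194.48814392089844), 36.927738189697266) 0.13047700021304298
```

```bash
sed -i "s/(P\[...,2\]>.15)&(np.hypot/(P[...,2]>.155)\&(P[...,2]<.2)\&(np.hypot/" h.py
python3 -c "
from h import *
z=np.load('wrist1.npz');P=cloud('wrist',z['d'],z['T']); im=z['im']
handle(im,P)
info(.5550,-.1948,.148)
"
```

```text
handle n 3044 c [ 555.1 -193.9] size [98.5 21. ] long ang 4.92 z [0.177  0.1783 0.1792]
t 4.53 pos [ 0.541  -0.1827  0.2624] q [-0.41   0.356  1.565  0.007  1.214  0.873] F [-0.4  0.1  0.6] M [-0.02  0.03  0.04] w 0.0853
xaxis [ 0.0091  0.0028 -1.    ] z ang -73.64 y ang 16.36
tool shift mm [114.5   9.   15.6]
```

```bash
python3 -m pendant '0 0 0 5.7 -1; 0 0 0 5.7 -1; 0 0 0 0 -1'; python3 -c "
from h import *
info(.5550,-.1943,.147)"
```

```text
time_s: 4.78
tool_pos: [0.5409, -0.1827, 0.2623]
eef_rot: [0.523, 0.481, 0.519, -0.475]
force: [0.2, -0.2, 0.6]
grip_width: 0.0854
t 4.78 pos [ 0.5409 -0.1827  0.2623] q [-0.41   0.356  1.565  0.007  1.214  1.073] F [ 0.2 -0.2  0.6] M [ 0.01 -0.    0.01] w 0.0854
xaxis [ 0.009   0.0029 -1.    ] z ang -85.1 y ang 4.9
tool shift mm [115.4  12.   13. ]
```

```bash
python3 -m pendant '20 12 13 0 -1; 25 0 0 0 -1; 20 0 0 0 -1; 0 0 0 0 -1'; python3 -c "
from h import *
info(.5550,-.1943,.147)
im,d,P=snap('wrist','wrist2'); handle(im,P)"
```

```text
time_s: 5.12
tool_pos: [0.5561, -0.1953, 0.197]
eef_rot: [0.529, 0.476, 0.523, -0.469]
force: [0.1, 1.3, 0.1]
grip_width: 0.0849
t 5.12 pos [ 0.5561 -0.1953  0.197 ] q [-0.42   0.452  1.59   0.007  1.088  1.04 ] F [0.1 1.3 0.1] M [-0.03  0.06 -0.02] w 0.0849
xaxis [ 0.013   0.0011 -0.9999] z ang -83.81 y ang 6.19
tool shift mm [50.  -1.7 -1.1]
handle n 5078 c [ 554.9 -194.6] size [99.1 21.2] long ang 4.92 z [0.1772 0.1784 0.1792]
```

View pics/wrist2.png

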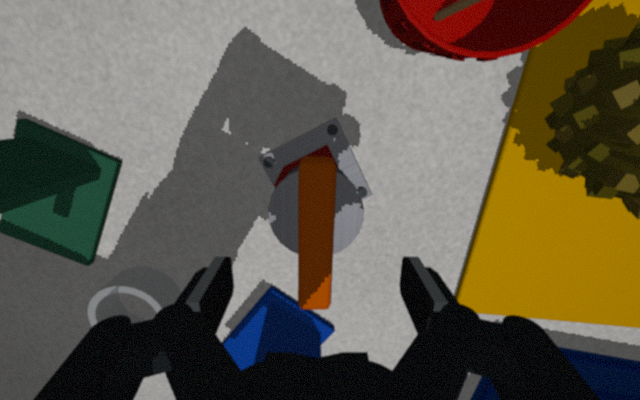

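The bar stands upright in the view at about (317,230), centred between the fingers. I go down.

```bash
python3 -m pendant '20 -1.2 -0.8 1.3 -1; 20 0 0 0 -1; 8 0 0 0 -1; 0 0 0 0 -1'; python3 -c "
from h import *
info(.5550,-.1945,.147)"
```

```text
time_s: 5.5
tool_pos: [0.5585, -0.1957, 0.1553]
eef_rot: [0.529, 0.48, 0.517, -0.471]
force: [-0.4, 0.3, 0.3]
grip_width: 0.0852
t 5.5 pos [ 0.5585 -0.1957  0.1553] q [-0.419  0.501  1.626  0.008  0.994  1.053] F [-0.4  0.3  0.3] M [-0.02 -0.05  0.  ] w 0.0852
xaxis [ 0.0212 -0.0025 -0.9998] z ang -84.53 y ang 5.47
tool shift mm [ 8.2 -3.5 -1.5]
```

```bash
python3 -m pendant '5 -2 -1 0 -1; 3 -1.5 -0.5 0.5 -1; 0 0 0 0 -1'; python3 -c "
from h import *
info(.5550,-.1945,.147)"
```

```text
time_s: 5.75
tool_pos: [0.5561, -0.1949, 0.1501]
eef_rot: [0.529, 0.482, 0.514, -0.472]
force: [-0.0, 0.0, 0.5]
grip_width: 0.0856
t 5.75 pos [ 0.5561 -0.1949  0.1501] q [-0.419  0.502  1.64   0.008  0.975  1.058] F [-0.   0.   0.5] M [-0.    0.03 -0.02] w 0.0856
xaxis [ 0.0249 -0.0041 -0.9997] z ang -84.9 y ang 5.11
tool shift mm [ 3.1 -1.1 -0.5]
```

```bash
python3 -m pendant '2 -1 -0.4 0 -0.5; 0 0 0 0 0; 0 0 0 0 0.3; 0 0 0 0 1; 0 0 0 0 1; 0 0 0 0 1; 0 0 0 0 1; 0 0 0 0 1' 30; python3 -c "
from h import *
info(.5550,-.1945,.147)"
```

```text
time_s: 6.42
tool_pos: [0.5559, -0.1949, 0.1505]
eef_rot: [0.53, 0.482, 0.513, -0.472]
force: [0.3, -0.1, -0.1]
grip_width: 0.0216
t 6.42 pos [ 0.5559 -0.1949  0.1505] q [-0.419  0.5    1.643  0.008  0.972  1.057] F [ 0.3 -0.1 -0.1] M [ 0.09 -0.    0.01] w 0.0216
xaxis [ 0.028  -0.0053 -0.9996] z ang -84.86 y ang 5.15
tool shift mm [ 3.5 -0.9 -0.5]
```

```bash
python3 -m pendant '-1.5 0 0 0 1; 0 0 0 -3 1; 0 0 0 -3 1; 0 0 0 -3 1; 0 0 0 0 1'; python3 -c "
from h import *
info(.5550,-.1945,.150)"
```

```text
time_s: 6.83
tool_pos: [0.555, -0.1944, 0.1506]
eef_rot: [0.567, 0.437, 0.551, -0.428]
force: [-0.1, 0.1, 1.8]
grip_width: 0.0219
t 6.83 pos [ 0.555  -0.1944  0.1506] q [-0.419  0.499  1.643  0.008  0.974  0.894] F [-0.1  0.1  1.8] M [ 0.03 -0.11  0.02] w 0.0219
xaxis [ 0.0254 -0.0038 -0.9997] z ang -75.49 y ang 14.52
tool shift mm [ 0.6 -0.1  0.1]
```

```bash
python3 -m pendant '-2 0 0 0 1; -2 0 0 0 1'; python3 -c "
from h import *
info(.5550,-.1945,.150)"; python3 -m pendant '-1 0 0 -2 1; -1 0 0 -2 1'
```

```text
time_s: 7.0
tool_pos: [0.5548, -0.1943, 0.1538]
eef_rot: [0.566, 0.438, 0.551, -0.429]
force: [4.4, 0.6, -23.2]
grip_width: 0.0218
t 7.0 pos [ 0.5548 -0.1943  0.1538] q [-0.419  0.495  1.641  0.008  0.982  0.897] F [  4.4   0.6 -23.2] M [-0.03 -0.76 -0.01] w 0.0218
xaxis [ 0.0247 -0.0034 -0.9997] z ang -75.66 y ang 14.35
tool shift mm [3.9 0.1 0.2]
time_s: 7.17
tool_pos: [0.5541, -0.1939, 0.1538]
eef_rot: [0.58, 0.419, 0.566, -0.41]
force: [5.9, -2.0, -14.2]
grip_width: 0.0213
```

```bash
python3 -m pendant '-1 0 0 -2.5 1; -1 0 0 -2.5 1; -1 0 0 -2.5 1; -1 0 0 -2.5 1'; python3 -c "
from h import *
info()"; python3 -m pendant '-1 0 0 -2.5 1; -1 0 0 -2.5 1; -1 0 0 -2.5 1; -1 0 0 -2.5 1'; python3 -c "
from h import *
info()"
```

```text
time_s: 7.5
tool_pos: [0.554, -0.1936, 0.1538]
eef_rot: [0.614, 0.366, 0.6, -0.359]
force: [6.4, -0.6, -14.6]
grip_width: 0.0218
t 7.5 pos [ 0.554  -0.1936  0.1538] q [-0.419  0.495  1.641  0.009  0.985  0.653] F [  6.4  -0.6 -14.6] M [-0.42 -1.25 -0.1 ] w 0.0218
xaxis [ 0.0217 -0.0011 -0.9998] z ang -61.74 y ang 28.27
time_s: 7.83
tool_pos: [0.554, -0.1936, 0.1539]
eef_rot: [0.643, 0.311, 0.63, -0.305]
force: [5.2, -1.3, -15.2]
grip_width: 0.0216
t 7.83 pos [ 0.554  -0.1936  0.1539] q [-0.419  0.495  1.64   0.01   0.987  0.476] F [  5.2  -1.3 -15.2] M [-0.39 -1.27 -0.05] w 0.0216
xaxis [ 2.110e-02 -3.000e-04 -9.998e-01] z ang -51.63 y ang 38.39
```

```bash
python3 -m pendant '-1 0 0 -2.5 1; -1 0 0 -2.5 1; -1 0 0 -2.5 1; -1 0 0 -2.5 1'
```

```text
time_s: 8.17
tool_pos: [0.5539, -0.1935, 0.1539]
eef_rot: [0.668, 0.253, 0.655, -0.248]
force: [5.4, -1.6, -14.7]
grip_width: 0.0215
```

```bash
python3 -m pendant '-1 0 0 -2.5 1; -1 0 0 -2.5 1; -1 0 0 -2.5 1; -1 0 0 -2.5 1'
```

```text
time_s: 8.5
tool_pos: [0.5539, -0.1934, 0.1541]
eef_rot: [0.687, 0.194, 0.674, -0.189]
force: [3.7, -1.3, -14.0]
grip_width: 0.0218
```

```bash
python3 -m pendant '-1 0 0 -2.5 1; -1 0 0 -2.5 1; -1 0 0 -2.5 1; -1 0 0 -2.5 1'; python3 -c "
from h import *
info()"
```

```text
time_s: 8.83
tool_pos: [0.5541, -0.1935, 0.1555]
eef_rot: [0.702, 0.133, 0.688, -0.129]
force: [1.8, -1.1, -4.3]
grip_width: 0.0217
t 8.83 pos [ 0.5541 -0.1935  0.1555] q [-0.42   0.494  1.637  0.012  0.993 -0.054] F [ 1.8 -1.1 -4.3] M [-0.11 -0.37  0.01] w 0.0217
xaxis [ 0.0199  0.002  -0.9998] z ang -21.32 y ang 68.69
```

The force dropped to about the spike's own weight and z is rising: the lock has let go. I turn a little further towards the slot's middle while lifting.

```bash
python3 -m pendant '-1 0 0 -2 1; -1 0 0 -2 1'; python3 -c "
from h import *
info()"
```

```text
time_s: 9.0
tool_pos: [0.554, -0.1936, 0.1572]
eef_rot: [0.706, 0.108, 0.692, -0.104]
force: [1.8, 0.0, -4.9]
grip_width: 0.0216
t 9.0 pos [ 0.554  -0.1936  0.1572] q [-0.42   0.492  1.636  0.012  0.997 -0.125] F [ 1.8  0.  -4.9] M [-0.1  -0.36 -0.04] w 0.0216
xaxis [ 0.0194  0.002  -0.9998] z ang -17.26 y ang 72.75
```

```bash
python3 -m pendant '-2 0 0 0 1; -3 0 0 0 1; -3 0 0 0 1; -3 0 0 0 1'; python3 -c "
from h import *
info()"
```

```text
time_s: 9.33
tool_pos: [0.5537, -0.1937, 0.1687]
eef_rot: [0.705, 0.109, 0.692, -0.106]
force: [1.6, -1.6, -5.2]
grip_width: 0.0214
t 9.33 pos [ 0.5537 -0.1937  0.1687] q [-0.42   0.478  1.627  0.011  1.02  -0.12 ] F [ 1.6 -1.6 -5.2] M [-0.1  -0.39  0.01] w 0.0214
xaxis [ 0.0191  0.002  -0.9998] z ang -17.52 y ang 72.48
```

```bash
python3 -m pendant '-4 0 0.1 0 1; -4 0 0.1 0 1; -4 0 0.1 0 1; -4 0 0.1 0 1; -4 0 0.1 0 1' 45; python3 -c "
from h import *
info()"
```

```text
time_s: 9.75
tool_pos: [0.5535, -0.1936, 0.191]
eef_rot: [0.705, 0.11, 0.692, -0.107]
force: [1.1, -0.1, -3.6]
grip_width: 0.0216
t 9.75 pos [ 0.5535 -0.1936  0.191 ] q [-0.42   0.451  1.608  0.011  1.067 -0.118] F [ 1.1 -0.1 -3.6] M [-0.05 -0.31 -0.  ] w 0.0216
xaxis [ 0.0184  0.0025 -0.9998] z ang -17.66 y ang 72.35
```

```bash
python3 -m pendant '-8 0 0.2 0 1; -8 0 0.2 0 1; -8 0 0.2 0 1; -8 0 0.2 0 1; -8 0 0.2 0 1; -8 0 0.2 0 1; -8 0 0.2 0 1' ; python3 -c "
from h import *
info()"; python3 -m pendant '-8 0 0.2 0 1; -8 0 0.2 0 1; -12 0 0.2 0 1; -15 0 0.2 0 1; -15 0 0.2 0 1; -12 0 0 0 1; -8 0 0 0 1; 0 0 0 0 1' ; python3 -c "
from h import *
info(.492,.106,.33)
for n in ['side','top','wrist']: snap(n,n+'3')"
```

```text
time_s: 10.33
tool_pos: [0.5529, -0.194, 0.2528]
eef_rot: [0.704, 0.11, 0.693, -0.107]
force: [-0.1, 0.9, -4.5]
grip_width: 0.0212
t 10.33 pos [ 0.5529 -0.194   0.2528] q [-0.421  0.389  1.541  0.01   1.198 -0.117] F [-0.1  0.9 -4.5] M [-0.02  0.02 -0.04] w 0.0212
xaxis [ 0.0163  0.003  -0.9999] z ang -17.66 y ang 72.35
time_s: 11.0
tool_pos: [0.5521, -0.1945, 0.3398]
eef_rot: [0.705, 0.11, 0.693, -0.107]
force: [0.3, 0.1, -5.1]
grip_width: 0.0212
t 11.0 pos [ 0.5521 -0.1945  0.3398] q [-0.422  0.324  1.421  0.009  1.382 -0.116] F [ 0.3  0.1 -5.1] M [-0.01  0.01  0.01] w 0.0212
xaxis [ 0.0172  0.0024 -0.9998] z ang -17.67 y ang 72.34
tool shift mm [   9.5  268.1 -148.6]
```

View pics/side3.png

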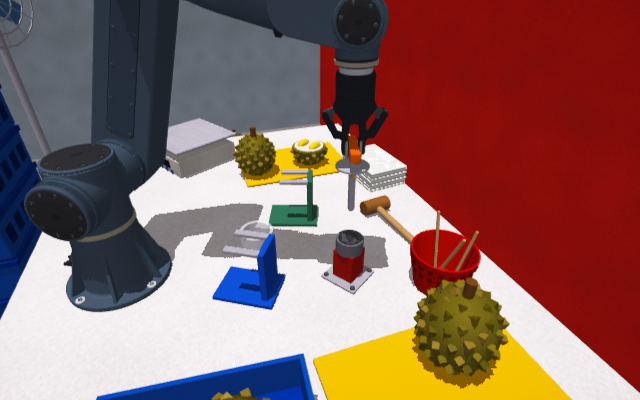

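View pics/top3.png

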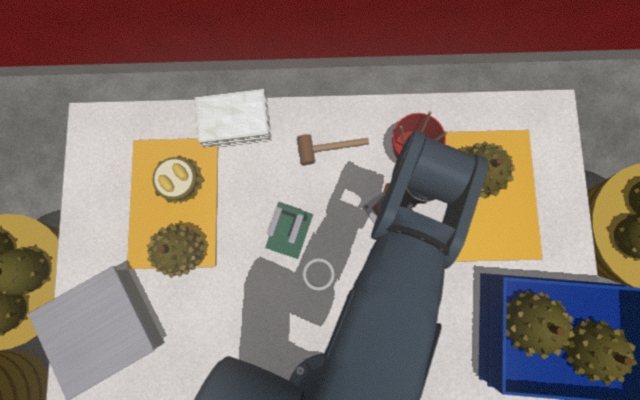

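View pics/wrist3.png

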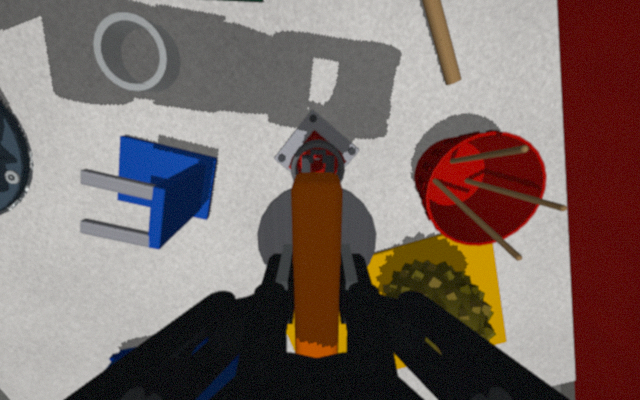

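Side view: the spike hangs upright at (351,190), clear of the sheath mouth at (349,240). Now I fit the fork from the arms' tops.

```bash
python3 - <<'E'
from h import *
def rep(n,P,im):
    h=cv2.cvtColor(im,cv2.COLOR_RGB2HSV); g=(h[...,0]>50)&(h[...,0]<95)&(h[...,1]>70)
    m=(np.hypot(P[...,0]-.5,P[...,1]-.106)<.1)&(P[...,2]>.14)&(P[...,2]<.16)&~g
    a=np.radians(-19); ex=np.array([np.cos(a),np.sin(a)]); ey=np.array([-ex[1],ex[0]])
    D=P[m][:,:2]-[.492,.106]; x,y=D@ex,D@ey
    print(n,m.sum(),'z',np.percentile(P[m][:,2],[10,50,90]).round(4))
    for s in (1,-1):
        k=s*y>0; 
        if k.sum()<10: continue
        print(s,k.sum(),'x',np.percentile(x[k],[0,2,50,98,100]).round(4),'y',np.percentile(y[k],[0,2,50,98,100]).round(4),'rect',cv2.minAreaRect((P[m][k][:,:2]*1000).astype(np.float32)))
        kk=k&(x<.04); print('  slope deg',np.degrees(np.polyfit(x[kk],y[kk],1)[0]).round(2),'ymean',y[kk].mean().round(4))
for n in ['top0','top3','side0','side3']:
    z=np.load(n+'.npz'); rep(n,cloud(n[:-1],z['d']),z['im'])
# spike tilt in side3
z=np.load('side3.npz');P=cloud('side',z['d'])
m=(np.hypot(P[...,0]-.55,P[...,1]+.195)<.014)&(P[...,2]>.18)&(P[...,2]<.28)
Q=P[m]; print('shaft',m.sum(),Q[:,2].min(),Q[:,2].max(),np.polyfit(Q[:,2],Q[:,0],1),np.polyfit(Q[:,2],Q[:,1],1),Q.mean(0))
m=(np.hypot(P[...,0]-.55,P[...,1]+.195)<.05)&(P[...,2]>.29)&(P[...,2]<.33);Q=P[m]
Q=Q[Q[:,2]<.3225];print('collar',len(Q),np.percentile(Q[:,2],[5,50,95]),np.linalg.lstsq(np.c_[Q[:,:2]-[.55,-.195],np.ones(len(Q))],Q[:,2],rcond=None)[0],cv2.minEnclosingCircle((Q[:,:2]*1000).astype(np.float32)))
E
```

```text
top0 541 z [0.1476 0.1505 0.1532]
1 273 x [-0.0301 -0.0279  0.0265  0.0638  0.0648] y [0.0002 0.0026 0.0317 0.0429 0.0438] rect ((515.9822998046875, 122.58875274658203), (42.12516784667969, 95.95629119873047), 67.2065200805664)
  slope deg -0.67 ymean 0.0341
-1 268 x [-0.0308 -0.0289  0.025   0.0633  0.0647] y [-0.0389 -0.0384 -0.028  -0.0026 -0.0005] rect ((501.74664306640625, 82.13837432861328), (38.52646255493164, 95.20896911621094), 70.47909545898438)
  slope deg -0.68 ymean -0.0296
top3 527 z [0.1477 0.1503 0.153 ]
1 271 x [-0.0301 -0.0279  0.0265  0.0638  0.0651] y [0.0001 0.0034 0.0321 0.0429 0.0441] rect ((515.6354370117188, 121.55603790283203), (42.113590240478516, 95.35227966308594), 69.22163391113281)
  slope deg -0.57 ymean 0.0341
-1 256 x [-0.0307 -0.0289  0.023   0.0633  0.0643] y [-0.0391 -0.0383 -0.0285 -0.0045 -0.0011] rect ((501.41412353515625, 81.84391784667969), (38.08917236328125, 94.7917251586914), 70.5912857055664)
  slope deg -0.62 ymean -0.0296
side0 312 z [0.1429 0.1485 0.1504]
1 145 x [-0.0284 -0.026   0.0178  0.0672  0.0673] y [0.0005 0.0132 0.0302 0.044  
[... 444 characters left out ...]
 0.0672  0.0673] y [0.0007 0.0141 0.0295 0.0432 0.044 ] rect ((525.9031372070312, 129.82064819335938), (40.15684509277344, 100.56352996826172), 55.384151458740234)
  slope deg -0.57 ymean 0.0317
-1 163 x [-0.0291 -0.0263  0.0144  0.0531  0.0673] y [-0.0414 -0.0401 -0.0343 -0.0086 -0.0012] rect ((502.823486328125, 77.19497680664062), (38.84040069580078, 98.0791015625), 74.661376953125)
  slope deg -0.38 ymean -0.0319
shaft 200 0.20405178855172879 0.2796769664281578 [-0.02368404  0.55810485] [ 0.02647773 -0.2075763 ] [ 0.55230983 -0.20109772  0.24468005]
collar 427 [0.30046968 0.31909727 0.32049382] [0.01840583 0.01068546 0.31757486] ((554.0807495117188, -196.56651306152344), 37.5222053527832)
```

```bash
python3 -m pendant '0 12 -6 0 1; 0 25 -14 0 1; 0 25 -14 0 1; 0 25 -14 0 1; 0 25 -14 0 1; 0 25 -14 0 1; 0 25 -14 0 1; 0 25 -14 0 1' ; python3 -m pendant '0 25 -14 0 1; 0 25 -14 0 1; 0 15 -8 0 1; 0 0 0 0 1; 0 0 0 0 1'; python3 -c "
from h import *
info(.4952,.1061,.30)"
```

```text
time_s: 11.82
tool_pos: [0.504, 0.0232, 0.3295]
eef_rot: [0.698, 0.113, 0.698, -0.109]
force: [0.3, 0.2, -3.9]
grip_width: 0.0211
time_s: 12.23
tool_pos: [0.4838, 0.1065, 0.3265]
eef_rot: [0.696, 0.111, 0.701, -0.106]
force: [-0.3, -0.4, -3.5]
grip_width: 0.0212
t 12.23 pos [0.4838 0.1065 0.3265] q [0.118 0.165 1.656 0.009 1.325 0.425] F [-0.3 -0.4 -3.5] M [-0.08  0.   -0.03] w 0.0212
xaxis [-0.0053  0.008  -1.    ] z ang -17.71 y ang 72.28
tool shift mm [26.4  3.  11.1]
```

```bash
python3 -m pendant '0 3 11 -7 1; 0 0 0 -7 1; 0 0 0 -7 1; 0 0 0 -7 1; 0 0 0 -7 1; 0 0 0 -7 1; 0 0 0 -7 1' ; python3 -m pendant '0 0 0 -7 1; 0 0 0 -7 1; 0 0 0 -7 1; 0 0 0 -7 1; 0 0 0 -7 1; 0 0 0 -7 1; 0 0 0 0 1; 0 0 0 0 1'; python3 - <<'E'
from h import *
info(.4952,.1061,.29)
for n in ['side','top','wrist']:
    im,d,P=snap(n,n+'4')
    if n=='side':
        for c,(zl,zh,r) in {'shaft':(.19,.275,.02),'collar':(.28,.318,.05)}.items():
            m=(np.hypot(P[...,0]-.495,P[...,1]-.106)<r)&(P[...,2]>zl)&(P[...,2]<zh); Q=P[m]
            print(c,len(Q),Q.mean(0).round(4),np.percentile(Q[:,2],[0,5,50,95,100]).round(4),np.polyfit(Q[:,2],Q[:,0],1)[0],np.polyfit(Q[:,2],Q[:,1],1)[0],cv2.minEnclosingCircle((Q[:,:2]*1000).astype(np.float32)))
E
```

```text
time_s: 12.82
tool_pos: [0.4944, 0.1021, 0.3228]
eef_rot: [0.676, -0.194, 0.682, 0.2]
force: [0.7, -0.7, -4.3]
grip_width: 0.0215
time_s: 13.48
tool_pos: [0.4937, 0.0956, 0.3189]
eef_rot: [0.556, -0.427, 0.564, 0.437]
force: [-1.1, -0.1, -3.2]
grip_width: 0.0211
t 13.48 pos [0.4937 0.0956 0.3189] q [ 0.095  0.192  1.642  0.006  1.325 -1.221] F [-1.1 -0.1 -3.2] M [ 0.04 -0.01 -0.04] w 0.0211
xaxis [-0.0178  0.0045 -0.9998] z ang 75.35 y ang 165.35
tool shift mm [28.9  0.6 10.6]
shaft 148 [0.4933 0.0902 0.234 ] [0.1902 0.1957 0.233  0.272  0.275 ] -0.016227943518397698 -0.004932620225249032 ((490.79571533203125, 94.92024230957031), 11.861307144165039)
collar 258 [0.4927 0.087  0.2988] [0.28   0.2936 0.2984 0.3075 0.3141] 0.2632710637325963 0.536920198857828 ((495.8803405761719, 94.31117248535156), 38.341087341308594)
```

View pics/side4.png

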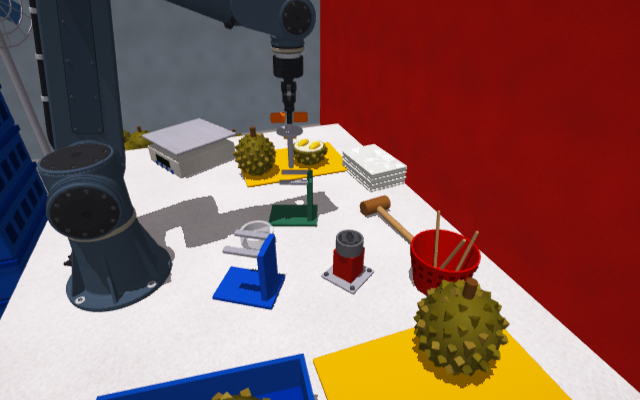

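View pics/wrist4.png

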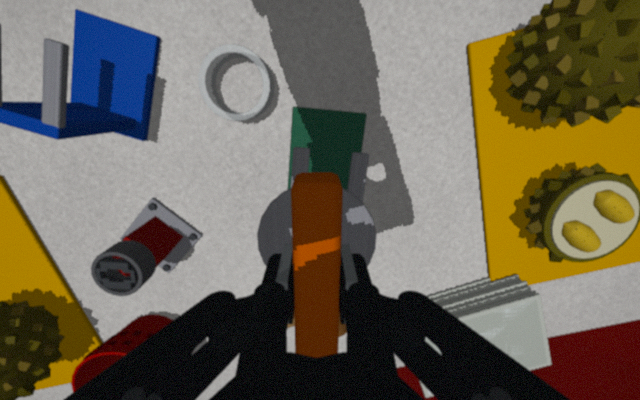

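Side view: the spike hangs upright above the green fork, shaft at (291,150). The wrist view shows the arms' open ends to either side of the bar. I correct the sideways drift, then lower.

```bash
python3 -m pendant '5 0 5 -3 1; 8 0 5 -2 1; 0 0 1 0 1; 0 0 0 0 1'; python3 -c "
from h import *
info(.494,.1062,.20)"
```

```text
time_s: 13.97
tool_pos: [0.4961, 0.1069, 0.3053]
eef_rot: [0.538, -0.45, 0.545, 0.46]
force: [1.0, 0.2, -4.0]
grip_width: 0.0211
t 13.97 pos [0.4961 0.1069 0.3053] q [ 0.117  0.211  1.652  0.007  1.295 -1.283] F [ 1.   0.2 -4. ] M [-0.02 -0.05 -0.07] w 0.0211
xaxis [-0.0172  0.0045 -0.9998] z ang 80.12 y ang 170.12
tool shift mm [ 1.053e+02  1.000e-01 -1.200e+00]
```

```bash
python3 -m pendant '8 0 -0.5 0 1; 8 0 0 0 1; 8 0 0 0 1; 8 0 0 0 1; 8 0 0 0 1; 0 0 0 0 1'; python3 - <<'E'
from h import *
info(.494,.1062,.20)
snap('side','side5'); im,d,P=snap('wrist','wrist5')
im=np.load('side5.npz')['im']; cv2.imwrite('pics/side5c.png',cv2.resize(im[90:250,220:380,::-1],None,fx=3.6,fy=3.6,interpolation=cv2.INTER_CUBIC))
E
```

```text
time_s: 14.47
tool_pos: [0.4948, 0.1063, 0.2607]
eef_rot: [0.538, -0.449, 0.546, 0.459]
force: [-0.4, 0.4, -4.3]
grip_width: 0.0209
t 14.47 pos [0.4948 0.1063 0.2607] q [ 0.116  0.248  1.716  0.007  1.195 -1.28 ] F [-0.4  0.4 -4.3] M [-0.    0.02 -0.05] w 0.0209
xaxis [-0.0179  0.0042 -0.9998] z ang 79.87 y ang 169.87
tool shift mm [60.7 -0.3 -0.3]
```

View pics/side5c.png

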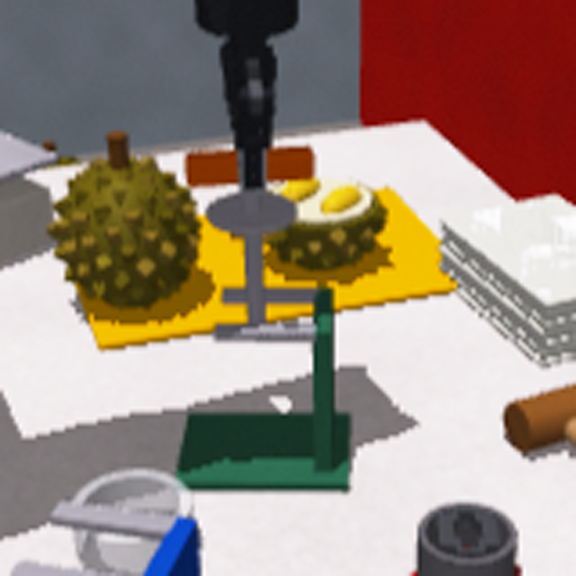

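View pics/wrist5.png

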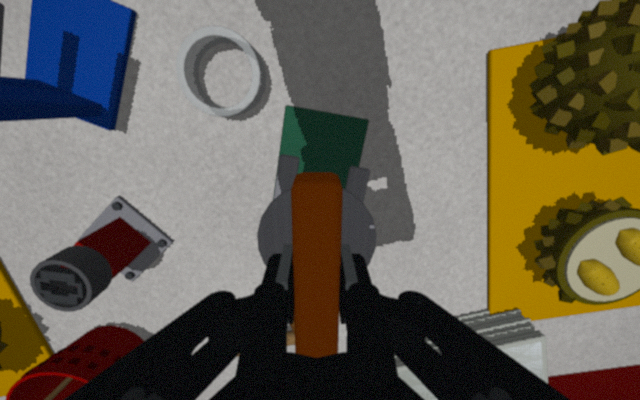

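The shaft passes in front of the far arm and its tip is just behind the near arm, so it is in the gap. I keep lowering.

```bash
python3 -m pendant '8 0 0 0 1; 8 0 0 0 1; 8 0 0 0 1; 8 0 0 0 1; 0 0 0 0 1'; python3 -m pendant '8 0 0 0 1; 8 0 0 0 1; 8 0 0 0 1; 0 0 0 0 1'; python3 - <<'E'
from h import *
info(.494,.1062,.1755)
snap('side','side6')
im=np.load('side6.npz')['im']; cv2.imwrite('pics/side6c.png',cv2.resize(im[90:250,220:380,::-1],None,fx=3.6,fy=3.6,interpolation=cv2.INTER_CUBIC))
E
```

```text
time_s: 14.98
tool_pos: [0.4955, 0.1066, 0.2281]
eef_rot: [0.54, -0.449, 0.545, 0.458]
force: [-1.0, 1.2, -5.8]
grip_width: 0.0213
time_s: 15.32
tool_pos: [0.4951, 0.1067, 0.2012]
eef_rot: [0.539, -0.449, 0.545, 0.458]
force: [0.3, -0.5, -4.8]
grip_width: 0.0211
t 15.32 pos [0.4951 0.1067 0.2012] q [ 0.117  0.314  1.786  0.007  1.055 -1.28 ] F [ 0.3 -0.5 -4.8] M [0.03 0.04 0.01] w 0.0211
xaxis [-0.0141  0.0047 -0.9999] z ang 79.86 y ang 169.86
tool shift mm [25.8  0.6 -0.7]
```

View pics/side6c.png

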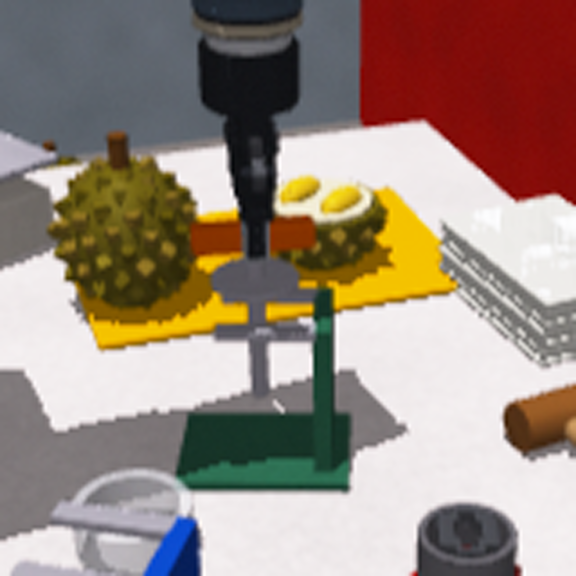

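The shaft now runs between the arms, with the collar about 25 mm above them. I lower to contact.

```bash
python3 -m pendant '6 0 0 0 1; 6 0 0 0 1; 5 0 0 0 1; 3 0 0 0 1; 0 0 0 0 1'; python3 -m pendant '2 0 0 0 1; 2 0 0 0 1';python3 -m pendant '1.5 0 0 0 1; 1.5 0 0 0 1'; python3 -c "
from h import *
info(.494,.1062,.1755)"
```

```text
time_s: 15.78
tool_pos: [0.4957, 0.1069, 0.1805]
eef_rot: [0.54, -0.45, 0.544, 0.458]
force: [0.4, -0.1, -4.1]
grip_width: 0.0214
time_s: 15.95
tool_pos: [0.4958, 0.1069, 0.1765]
eef_rot: [0.54, -0.45, 0.544, 0.458]
force: [0.5, -0.1, -4.4]
grip_width: 0.0213
time_s: 16.12
tool_pos: [0.4962, 0.1071, 0.1756]
eef_rot: [0.541, -0.45, 0.544, 0.458]
force: [-12.0, -2.6, 28.1]
grip_width: 0.021
t 16.12 pos [0.4962 0.1071 0.1756] q [ 0.118  0.347  1.81   0.007  0.993 -1.281] F [-12.   -2.6  28.1] M [-0.63  2.63 -0.03] w 0.021
xaxis [-0.0101  0.005  -0.9999] z ang 79.87 y ang 169.88
tool shift mm [ 0.1  2.1 -1.3]
```

```bash
python3 -m pendant '-0.7 0 0 0 1; 0 0 0 0 0.6; 0 0 0 0 0.3; 0 0 0 0 0; 0 0 0 0 0; 0 0 0 0 -0.5; 0 0 0 0 -0.5'; python3 - <<'E'
from h import *
info(.494,.1062,.1755)
snap('side','side7')
im=np.load('side7.npz')['im']; cv2.imwrite('pics/side7c.png',cv2.resize(im[90:250,220:380,::-1],None,fx=3.6,fy=3.6,interpolation=cv2.INTER_CUBIC))
E
```

```text
time_s: 16.7
tool_pos: [0.4978, 0.1072, 0.1783]
eef_rot: [0.542, -0.451, 0.542, 0.457]
force: [-0.9, -0.2, -0.1]
grip_width: 0.0636
t 16.7 pos [0.4978 0.1072 0.1783] q [ 0.118  0.344  1.807  0.007  0.995 -1.281] F [-0.9 -0.2 -0.1] M [-0.02 -0.03  0.01] w 0.0636
xaxis [-0.0053  0.0056 -1.    ] z ang 79.87 y ang 169.88
tool shift mm [ 2.8  3.5 -1.7]
```

View pics/side7c.png

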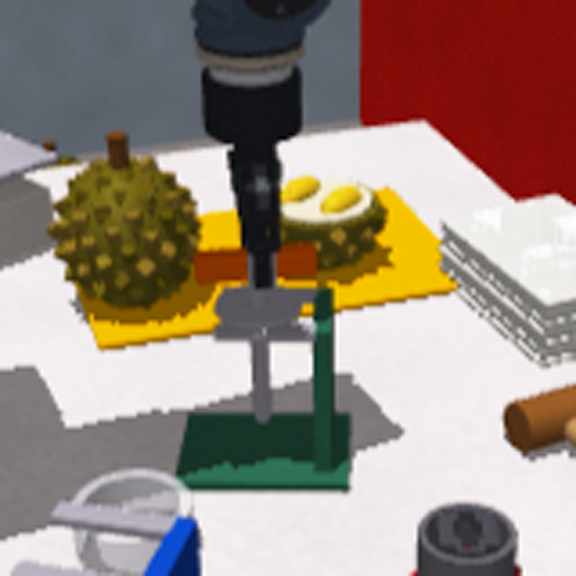

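The collar rests on the arms and the fingers are open. I retreat upwards.

```bash
python3 -m pendant '-6 0 0 0 -0.5; -10 0 0 0 -0.5; -20 0 0 0 -0.5; -30 0 0 0 -0.5; -30 0 0 0 -0.5; -30 0 0 0 -0.5; -20 0 0 0 -0.5; 0 0 0 0 -0.5'; python3 - <<'E'
from h import *
info()
for n in ['side','wrist']:
    im,d,P=snap(n,n+'8')
    r=np.hypot(P[...,0]-.495,P[...,1]-.106)
    h=cv2.cvtColor(im,cv2.COLOR_RGB2HSV)
    m=(h[...,0]<16)&(h[...,1]>170)&(r<.08)&(P[...,2]>.18)&(P[...,2]<.23);Q=P[m]
    print(n,'handle',len(Q),Q.mean(0).round(4),np.percentile(Q[:,2],[5,95]).round(4),cv2.minAreaRect((Q[:,:2]*1000).astype(np.float32)))
    m=(r<.045)&(P[...,2]>.152)&(P[...,2]<.16);Q=P[m]
    print('collar',len(Q),np.percentile(Q[:,2],[5,50,95]).round(4),np.linalg.lstsq(np.c_[Q[:,:2]-[.495,.106],np.ones(len(Q))],Q[:,2],rcond=None)[0].round(3),cv2.minEnclosingCircle((Q[:,:2]*1000).astype(np.float32)))
im=np.load('side8.npz')['im']; cv2.imwrite('pics/side8c.png',cv2.resize(im[90:250,220:380,::-1],None,fx=3.6,fy=3.6,interpolation=cv2.INTER_CUBIC))
E
```

```text
time_s: 17.42
tool_pos: [0.4975, 0.1062, 0.3359]
eef_rot: [0.542, -0.451, 0.542, 0.457]
force: [0.9, -0.5, -0.0]
grip_width: 0.0636
t 17.42 pos [0.4975 0.1062 0.3359] q [ 0.116  0.186  1.609  0.006  1.352 -1.28 ] F [ 0.9 -0.5 -0. ] M [ 0.02 -0.05 -0.04] w 0.0636
xaxis [-0.0057  0.0055 -1.    ] z ang 79.88 y ang 169.88
side handle 295 [0.4961 0.0987 0.1948] [0.183 0.204] ((496.4729919433594, 102.00279998779297), (22.503807067871094, 97.8947982788086), 82.4331283569336)
collar 224 [0.1533 0.1555 0.1575] [0.001 0.007 0.156] ((500.40814208984375, 105.00272369384766), 39.73991012573242)
wrist handle 2064 [0.4894 0.1085 0.2031] [0.2013 0.2045] ((492.6716003417969, 107.8687744140625), (21.4077091217041, 97.64069366455078), 79.86487579345703)
collar 1823 [0.1542 0.1554 0.1565] [0.001 0.    0.155] ((493.8122863769531, 107.96209716796875), 36.75521469116211)
```

View pics/side8c.png

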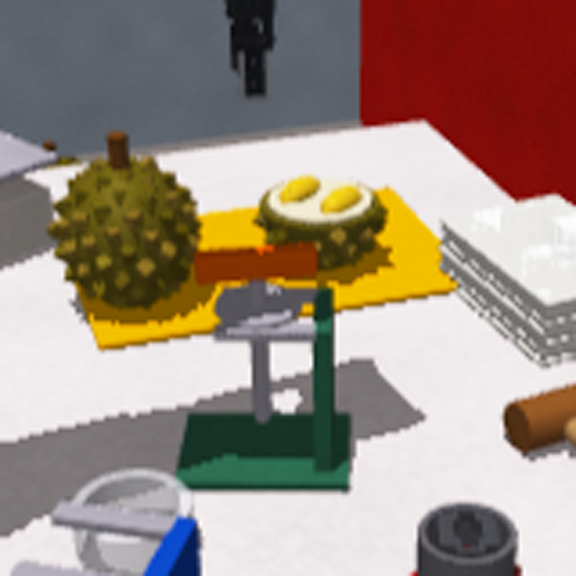

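View pics/wrist8.png

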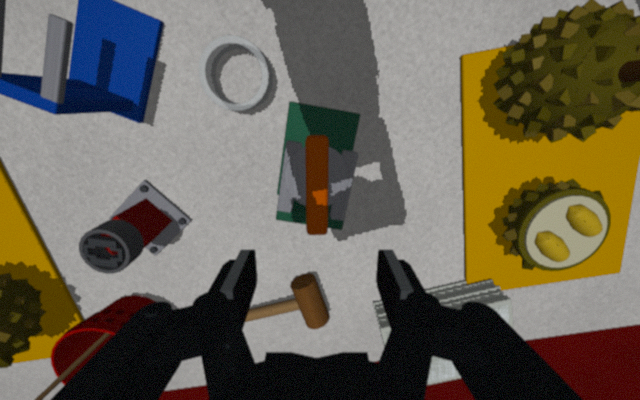

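The spike stands level on the arms and within about 2 mm of the seat, so I hand in.

```bash
python3 -c "
from h import *
print(robot.hand_in())"
```

```text
the job is handed in; nothing more can be done
None
```

The spike is out of the sheath and hanging upright on the green fork, released, and the job was handed in at about 17.5 s. `hand_in` reports no verdict, so the result below rests on my own checks.

- **Unlocking:** I turned the spike counter-clockwise under a light upward pull. The lock let go at about 64°; I turned about 4° further and drew the spike straight up. Between steps, the wrist force read at most about 23 N at the lock. I did not measure the spike-to-sheath force directly.
- **Hanging:** I lowered it from above with the shaft between the arms. The wrist read about 28 N upward as the collar touched down; then I opened the fingers and backed up about 16 cm.
- **Last checks:** The collar's top was level at 0.1555 m; 0.156 m is expected when it rests on the arms. Its axis was within about 2 mm of the seat by the wrist camera. The side camera's collar fit was rougher, about 7 mm away in x and 3 mm in y. Wrist force was near zero.
- **Other objects:** In the side and wrist pictures, the fruit and other things look undisturbed. I did not measure their positions.

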